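# Set the height stop of the train-table clearance gauge

## Task

Slide the wooden setting block along its trough, under the portal, until it is home against the buffer. Then take the driver from its stand and use it to turn the stop screw clockwise until the block just drags beneath the sprung foot (the foot lightly touching and pushed up by a millimetre or two, not jammed), and put the driver back upright in its stand. Turn the screw only with the driver, not with the fingers, and leave the other toys where they are.

Things in the scene. Friction and masses are not known exactly. Their poses are not given: they have to be found in the camera images.
- gauge: Clearance gauge fixed to the table: wooden base 130 x 360 x 12 mm (y -270 to +90) with a trough along its y axis and a portal across it. Origin: on the table below the screw's axis, z up. Trough floor at z = 12 mm, 44 mm wide, rails 10 mm wide, tops at z = 24. Portal posts at x = +-50 mm (16 x 30 mm), crossbar 116 x 34 mm, top at z = 85 mm.
- buffer (a point): Centre of the working face of the dark wooden buffer that closes the trough at its +y end, 47 mm beyond the screw's axis (44 mm wide, top 46 mm above the table, two small steel discs on the face). The block comes home against it, sliding in the gauge's +y.
- block_center (a point): Centre of the loose beech setting block, 40 mm wide (x), 140 mm long (y), 36 mm tall, 0.14 kg. It lies in the trough on the -y side of the portal; its y axis runs along the trough. Home against the buffer, its centre is at y = -23 mm of the gauge and its top at z = 48 mm.
- head: Square white plastic head of the upright stop screw, above the crossbar, 34 x 34 x 16 mm. Origin: centre of its top face, in the mouth of its recess; z up. The recess is 25 mm long along the head's x axis, 8 mm wide along y, 11 mm deep, for the driver's blade (either way round). The head turns and comes down with the screw; its top is 116 mm above the table at screw angle 0.
- screw (a joint): Turn of the stop screw in rad, growing clockwise seen from above, 0 to 4.6. It lowers head and foot by 3.183 mm a radian (20 mm a turn), stays where it is left, needs about 0.08 Nm. At 0 the foot's underside is 58 mm above the table, 10 mm above the top of the block; it meets the block at 3.14 rad. It starts at 1.6 to 2.6 rad.
- foot (a joint): How far the sprung steel foot (disc of 20 mm diameter under the screw) is pushed up into the screw, in m: 0 when it touches nothing, 0.005 when it is fully pressed in and the screw jams; spring 0.8 N/mm.
- driver_grip (a point): Centre of the loose driver's wooden handle, 44 mm (x) by 28 mm (y), 56 mm tall, z up along the driver, 0.10 kg. It stands blade down in its stand. Under the handle a flange 50 x 40 x 6 mm, its underside 34 mm below this point; a steel shank of 11 mm; and a flat blade 22 mm wide along x, 5 mm thick along y, 14 mm tall, its tip 89 mm below this point.
- stand_mouth (a point): Centre of the top of the driver's fixed wooden stand, a small bench 90 x 70 mm and 65 mm tall; z up. Through its top goes a slot 32 mm long (x) and 20 mm wide (y); the driver hangs in it with the flange resting on the top, so the handle's centre is 34 mm above this point.
- lamp: Bystander: stainless steel signal lamp on a round foot of 52 mm diameter, 118 mm tall, loose; origin under its foot.
- car: Bystander: purple plastic monorail car 160 x 46 x 56 mm, loose; origin under its centre.
- dome: Bystander: clear glass dome with a knob, 100 mm diameter, 92 mm tall, loose; origin under its centre.
- figure_a: Bystander: wooden passenger figure, 26 mm diameter, 55 mm tall, loose; origin under its foot.
- figure_b: Bystander: a second such figure.
- track: Bystander: spare piece of wooden track 40 x 90 x 12 mm, loose; origin under its centre.

How it is judged:
By the outcome, as a careful person would: the job done as asked, in the order asked, and still so for the second after the job is handed in, with the robot touching nothing.
It also fails if it takes over 62 s, if anything falls off the work surface, if the arm or the gripper's body presses on something with over 40 N, if the wrist force passes 120 N, or if a joint passes its speed limit or range.

## Robot

A 6-joint arm with a two-finger parallel gripper is mounted at the origin on the work surface. World frame = base frame: x ahead of the robot, y to its left, z up, the work surface at z = 0. Lengths are in m, angles in rad, forces in N, time in s.
With the tool pointing down it reaches from about 0.325 to 1 m from the base axis. Payload 5.1 kg.
Tool frame: the origin (TCP) lies midway between the tips of the shut fingers; the grasp point (between the pads) lies bot.hold_point_z behind it (bot.hold_point_z is the distance from the TCP to the grasp point, in m); z points along the fingers, y is the line along which they close (so a half turn about z gives the same grasp; the last joint's range is limited). The gripper opens to 85 mm and grips with 20 to 120 N. Pads are 22 mm wide; open, the fingers measure 114 mm over their backs; the gripper's body (76 mm by 85 mm) begins 54 mm behind the grasp point. The pads swing forward as they close: fully open they stand 13 mm farther back than shut.
Start: joints at [1.106, 0.124, 1.65, -0, 1.367, -0.083], TCP at [0.242, 0.603, 0.231] pointing down, gripper open.
Joint ranges: [-2.61, 2.61], [-1.02, 2.33], [0.03, 2.71], [-1.35, 4.49], [0.32, 2.68], [-2.91, 2.91]. Speed limits (rad/s): [2.57, 2.57, 3.14, 3.14, 3.14, 3.14].

## Interface

Orientations are given as a unit quaternion [w, x, y, z].
In Python, from workcell import bot gives the robot as it stands.
- The arm moves only by the tool move_arm, never from a script. Its argument "series" is a list that holds one entry, the list of rows, each a list of 7 numbers: the turn, a rotation vector about the world's x, y, z in degrees, then the shift along the world's x, y, z in mm, then the closure, from -1 (fully open) to 1 (shut). A call has 1 to 10 rows; each row is the pose to reach, as a shift and turn from the pose commanded when the call began; what a row does not reach only later rows make up. A row lasts 1/8 s, in which the tool goes at most 62.5 mm and 10.7 degrees, less where a joint would pass 70% of its speed; a pose out of reach is approached as far as the arm can. A call with a gripper value outside its range is refused whole. The fingers move at their own pace and stop on an object; the grip force is fixed at half the most. Time passes only in rows, so rows that repeat a pose let the fingers close. It gives the time, the measured TCP pose, the force, the opening and the grip force at its end, in the units of the state.
- bot.state(): the state, without advancing time (a new reading comes with each control period).
- bot.camera(name): name is "side" or "top"; returns the picture (384x512x3 uint8, red, green, blue); there is no depth.
- bot.calibration(name): a dict with "fx", "fy", "cx", "cy" (pixels), "extrinsics" (4x4, takes a point from world to camera coordinates). Camera axes: x right, y down, z forward; pixel columns grow to the right and rows downward; lengths in m; the calibration is good to about 2 mm. A picture is of the moment at which its call begins. calibration takes no time and is no camera call.
- bot.job_done(): hands the job in; it is judged then, once.
The state is a dict: "time": time; "qpos": joint angles; "dq": joint speeds; "joint_efforts": joint torques, N m; "tcp_pos": TCP position; "tcp_rot": TCP orientation; "contact_force": force on the tool from outside, world axes, zero at the start; "torque": the same for the moment, N m; "gripper_width": finger opening in m; "finger_force": force on a finger pad.
Only numpy, scipy, OpenCV 4.12 (cv2) and the standard library are available. Lean on these libraries where they do the work, as an engineer would, in place of code of your own. Each camera call takes 0.05 s, during which the arm holds its last target. There are 200 camera calls.

## Working session

There is one attempt and no reset: what is moved stays moved. The work goes in short steps, Python scripts to look and compute and a tool call to move; the robot and the scene stay as the last step left them, time stands still between calls to the robot, and variables do not carry over. Pictures are saved under pics/ and viewed, at most 10 in all, crops included, and the job is handed in when it is done.

Besides the shell and the picture viewer there is one more tool, called as name(argument=value, ...) on one line, values as JSON. move_arm: Moves the arm, as the interface text tells. Its arguments: {"type":"object","properties":{"series":{"type":"array","items":{"type":"array","items":{"type":"array","items":{"type":"number"}}}}},"required":["series"]}

```bash
mkdir -p pics; ls; python3 - <<'E'
from workcell import bot
import cv2,numpy as np
for n in("side","top"):
    im=bot.camera(n); cv2.imwrite(f"pics/{n}0.png",cv2.resize(im[:,:,::-1],(768,576),interpolation=cv2.INTER_CUBIC)); cv2.imwrite(f"{n}0raw.png",im[:,:,::-1])
    c=bot.calibration(n); print(n,c['fx'],c['fy'],c['cx'],c['cy']); print(np.round(c['extrinsics'],4).tolist())
    E=np.array(c['extrinsics']); print('campos',-E[:3,:3].T@E[:3,3])
s=bot.state(); print(s, bot.hold_point_z)
E
```

```text
pics
side 474.5602888741996 474.5602888741996 254.51038017383246 193.52561015014345
[[0.8933, -0.4495, -0.0053, -0.5152], [-0.3028, -0.5931, -0.746, 0.187], [0.3322, 0.668, -0.6659, 1.1115], [0.0, 0.0, 0.0, 1.0]]
campos [ 0.1476281  -0.86313212  0.87703085]
top 467.26605176446645 467.26605176446645 261.9789998438197 181.75718214734925
[[0.005, -1.0, 0.0033, -0.0625], [-0.9938, -0.0054, -0.1113, 0.5457], [0.1113, -0.0027, -0.9938, 1.5704], [0.0, 0.0, 0.0, 1.0]]
campos [ 0.36774504 -0.05526665  1.62158592]
{'time': 0.1, 'qpos': array([ 1.10642546e+00,  1.24448442e-01,  1.65156319e+00, -5.95587272e-06,
        1.36753285e+00, -8.26095661e-02]), 'dq': array([ 4.73431711e-05, -7.97862650e-04, -3.59075258e-03,  2.72416518e-04,
        1.20111405e-03,  3.47618055e-04]), 'joint_efforts': array([-6.05838818e-05, -4.24924457e+01, -3.66656578e+01, -6.52916151e-05,
        3.88289220e-03, -4.72017894e-05]), 'tcp_pos': array([0.24193844, 0.60267979, 0.2301552 ]), 'tcp_rot': array([-2.60780429e-04,  1.89722942e-01,  9.81837182e-01, -9.40430830e-04]), 'contact_force': array([-0.27978917, -0.15180633, -0.26466607]), 'torque': array([ 0.03875234, -0.0025928 ,  0.01998734]), 'finger_force': 0.0, 'gripper_width': 0.08513525727154792} 0.0187
```

View pics/side0.png

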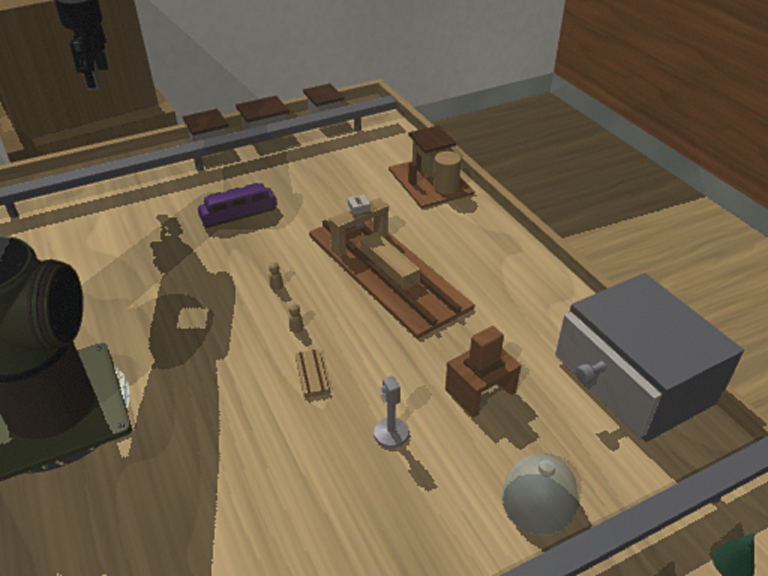

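View pics/top0.png

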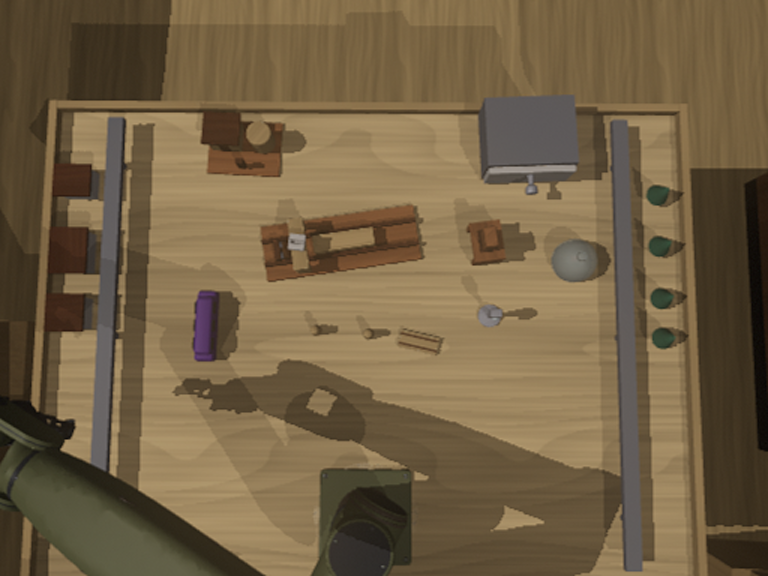

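Side: the gauge runs from its portal (360,225) to its far end (440,320), with the driver in its stand at (485,365). Top: the gauge is at (340,243) with the white head at (296,241), and the stand is at (487,242). Next I'll zoom in on both.

```bash
python3 - <<'E'
import cv2,numpy as np
t=cv2.imread("top0raw.png")[125:200,165:350]; s=cv2.imread("side0raw.png")[120:285,200:355]
a=cv2.resize(t,None,fx=4.3,fy=4.3,interpolation=cv2.INTER_CUBIC)
cv2.imwrite("pics/topc.png",a)
b=cv2.resize(s,None,fx=3.6,fy=3.6,interpolation=cv2.INTER_CUBIC)
cv2.imwrite("pics/sidec.png",b);print(a.shape,b.shape)
E
```

```text
(322, 796, 3) (594, 558, 3)
```

View pics/topc.png

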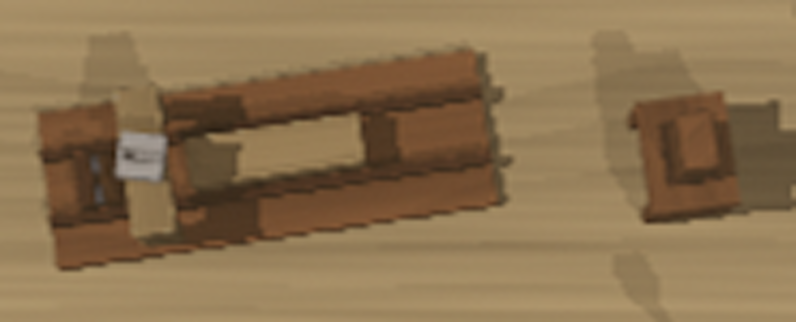

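View pics/sidec.png

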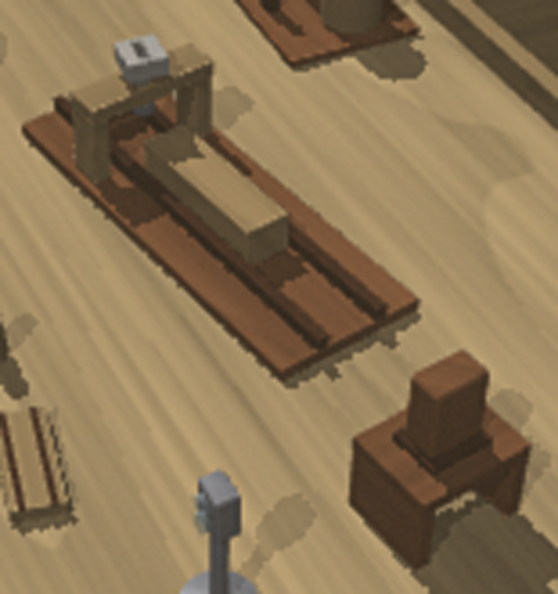

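The crops show the block's near end at about (362,140) in the top crop. The head's recess runs nearly along the image's x axis, from (125,153) to (165,158). The driver handle's top is at about (700,133), and the side crop shows it at about (450,373). Next step: metric measurement.

```bash
cat > h.py <<'E'
from workcell import bot
import cv2,numpy as np
C={n:bot.calibration(n) for n in("side","top")}
def ray(n,uv):
    c=C[n];E=np.array(c['extrinsics']);R=E[:3,:3]
    uv=np.atleast_2d(np.array(uv,float))
    d=np.c_[(uv[:,0]-c['cx'])/c['fx'],(uv[:,1]-c['cy'])/c['fy'],np.ones(len(uv))]@R
    return -R.T@E[:3,3],d
def onz(n,uv,z):
    o,d=ray(n,uv); return (o+d*((z-o[2])/d[:,2])[:,None])[:,:2]
def tri(a,b):  # pixel a in top, b in side
    o1,d1=ray("top",a);o2,d2=ray("side",b);d1,d2=d1[0],d2[0]
    s=np.linalg.lstsq(np.c_[d1,-d2],o2-o1,rcond=None)[0]
    p,q=o1+d1*s[0],o2+d2*s[1]; return (p+q)/2,np.linalg.norm(p-q)*1e3
E
cat > m.py <<'E'
from h import *
t=cv2.imread("top0raw.png")
hsv=cv2.cvtColor(t,cv2.COLOR_BGR2HSV)
def rect(mask,z,name):
    cs,_=cv2.findContours(mask,cv2.RETR_EXTERNAL,cv2.CHAIN_APPROX_NONE)
    c=max(cs,key=cv2.contourArea)[:,0].astype(float)
    r=cv2.minAreaRect((onz("top",c,z)*1e3).astype(np.float32)); print(name,len(c),np.round(r[0],1),np.round(r[1],1),round(r[2],2))
for p in [(60,130),(300,70),(300,140),(690,135),(650,140),(725,190),(300,20),(140,110)]:
    x,y=int(p[0]/4.3+165),int(p[1]/4.3+125); print(p,hsv[y,x],t[y,x])
roi=np.zeros(t.shape[:2],np.uint8); roi[125:200,165:350]=1
brown=((hsv[...,0]<14)&(hsv[...,1]>90)).astype(np.uint8)*roi
g=brown.copy(); g[:,300:]=0; g=cv2.morphologyEx(g,cv2.MORPH_CLOSE,np.ones((11,11)))
rect(g,.012,"gauge")
s=brown.copy(); s[:,:300]=0; rect(s,.065,"stand")
w=((hsv[...,1]<40)&(hsv[...,2]>90)).astype(np.uint8); w[:, :185]=0;w[:,210:]=0;w[:140]=0;w[180:]=0
w=cv2.morphologyEx(w,cv2.MORPH_CLOSE,np.ones((5,5)))
rect(w,.109,"head")
print(t[156:172,190:207].mean(2).astype(int))
T=lambda p:(np.array(p)+.5)/4.3-.5+[165,125]
S=lambda p:(np.array(p)+.5)/3.6-.5+[200,120]
print("handle top",onz("top",T([(683,115),(712,113),(717,150),(687,153)]),.127).mean(0),onz("side",S([(412,373),(462,352),(487,370),(437,395)]),.127).mean(0), tri(T((700,133)),S((449,372))))
print("stand",onz("top",T([(632,108),(722,93),(738,205),(645,220)]),.065), "side",onz("side",S([(352,440),(437,502),(528,447)]),.065))
print("head",tri(T((141,157)),S((142,48))))
print("gauge",onz("top",T([(38,112),(480,50),(503,203),(58,268)]),.012),onz("side",S([(23,128),(285,375),(418,300)]),.012))
print("blockend",onz("top",T([(361,113),(365,164)]),.048),onz("side",S([(246,232),(289,210)]),.048))
print("slot",onz("top",T([(122,152),(165,158)]),.109),onz("side",S([(137,39),(150,49)]),.109))
E
python3 m.py
```

```text
(60, 130) [ 13 145 125] [ 54  85 125]
(300, 70) [ 19 101 141] [ 85 120 141]
(300, 140) [ 18 113 153] [ 85 126 153]
(690, 135) [ 13 145 116] [ 50  79 116]
(650, 140) [ 13 145 111] [ 48  76 111]
(725, 190) [ 14 145 116] [ 50  80 116]
(300, 20) [ 18 101 157] [ 95 133 157]
(140, 110) [ 18 114 139] [ 77 115 139]
gauge 329 [617.9  63.5] [126.9 355.2] 8.89
stand 154 [ 615.  -268.4] [86.1 70.3] 8.49
head 36 [604.8 152.8] [34.8 33.6] 83.05
[[ 77  74 102 138 149 146 145 144 144 132 121 123 110  76  52  52  47]
 [ 62  55  86 136 154 152 152 152 152 149 147 148 149 115  52  55  52]
 [ 51  46  98 142 155 153 152 152 151 151 152 152 148 108  47  45  53]
 [ 51  48 104 122 118 128 134 138 143 146 147 149 143 107  69  72  70]
 [ 45  40 122 126  92  98 117 131 126 131 131 128 127  97  75  78  73]
 [ 47  42 118 119  73  73 112 135 132 132 132 137 122  80  73  81  76]
 [ 49  56 126 143 129 121 113 113 110 116 124 132 116  77  75  83  79]
 [ 47  58 128 154 151 148 145 143 142 144 146 149 126  76  72  80  80]
 [ 46  75 135 156 153 152 153 152 152 152 152 155 125  68  74  83  83]
 [ 46  70 125 144 149 155 
[... 622 characters left out ...]
[ 0.65195167 -0.22665394]
 [ 0.66431614 -0.29755894]
 [ 0.57551909 -0.30902506]
 [ 0.56330657 -0.23620664]] side [[ 0.56558281 -0.2430357 ]
 [ 0.58603171 -0.31135713]
 [ 0.66238637 -0.29907826]]
head (array([0.60400997, 0.1512661 , 0.11384769]), np.float64(1.6088066859897916))
gauge [[ 0.65562397  0.24981688]
 [ 0.70887281 -0.1088801 ]
 [ 0.58318626 -0.12767318]
 [ 0.52847559  0.23041338]] [[ 0.52700473  0.22583191]
 [ 0.58220432 -0.12739631]
 [ 0.70797736 -0.10384871]]
blockend [[ 0.64981993 -0.0132837 ]
 [ 0.60891133 -0.01678608]] [[ 0.61044032 -0.01401673]
 [ 0.651354   -0.00623015]]
slot [[0.60777245 0.16673215]
 [0.60333616 0.13392966]] [[0.60953403 0.17065938]
 [0.61272745 0.15341206]]
```

move_arm(series=[[[0, 0, -60, 393, -650, -20, 1], [0, 0, -60, 393, -650, -20, 1], [0, 0, -60, 393, -650, -20, 1], [0, 0, -60, 393, -650, -20, 1], [0, 0, -60, 393, -650, -20, 1], [0, 0, -60, 393, -650, -20, 1], [0, 0, -60, 393, -650, -20, 1], [0, 0, -60, 393, -650, -20, 1], [0, 0, -60, 393, -650, -20, 1], [0, 0, -60, 393, -650, -20, 1]]])

```text
time: 1.35
tcp_pos: [0.566, 0.0666, 0.2145]
tcp_rot: [-0.0, 0.655, 0.755, -0.0]
contact_force: [0.4, 0.2, 0.2]
gripper_width: -0.0002
finger_force: 0.0
```

move_arm(series=[[[0, 0, 0.5, 69, -114, 0, 1], [0, 0, 0.5, 69, -114, 0, 1], [0, 0, 0.5, 69, -114, 0, 1], [0, 0, 0.5, 69, -114, 0, 1]]])

```text
time: 1.85
tcp_pos: [0.6341, -0.0457, 0.214]
tcp_rot: [-0.001, 0.652, 0.758, -0.0]
contact_force: [-0.9, -0.2, 0.2]
gripper_width: -0.0002
finger_force: 0.0
```

move_arm(series=[[[0, 0, 0, 0, 0, -60, 1], [0, 0, 0, 0, 0, -120, 1], [0, 0, 0, 0, 0, -160, 1], [0, 0, 0, 0, 0, -184, 1], [0, 0, 0, 0, 0, -184, 1], [0, 0, 0, 0, 0, -184, 1]]])

```text
time: 2.6
tcp_pos: [0.6351, -0.0445, 0.0324]
tcp_rot: [0.001, 0.651, 0.759, 0.001]
contact_force: [0.4, -0.0, 0.6]
gripper_width: -0.0
finger_force: 0.0
```

```bash
python3 - <<'E'
from h import *
im=[]
for n,(x,y) in(("top",(165,115)),("side",(200,110))):
    a=bot.camera(n)[:,:,::-1]; im.append(cv2.resize(a[y:y+100,x:x+130],None,fx=3,fy=3,interpolation=cv2.INTER_CUBIC))
cv2.imwrite("pics/p1.png",np.hstack(im))
E
```

```text
(no output)
```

View pics/p1.png

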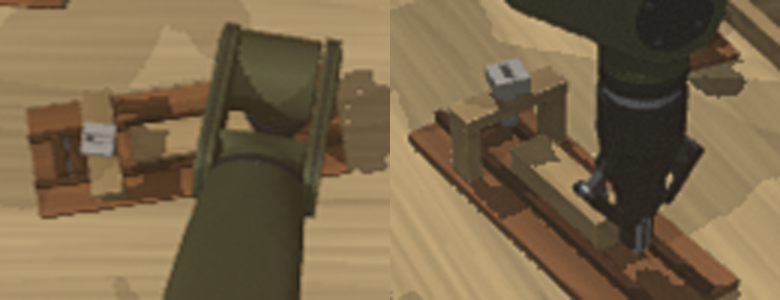

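Fingers sit in the trough just behind the block's −y end (crop 640,235) and are clear of everything else. Now pushing.

move_arm(series=[[[0, 0, 0, -2, 12, 0, 1], [0, 0, 0, -3, 22, 0, 1], [0, 0, 0, -5, 32, 0, 1], [0, 0, 0, -6, 42, 0, 1], [0, 0, 0, -8, 52, 0, 1], [0, 0, 0, -9, 62, 0, 1], [0, 0, 0, -11, 71, 0, 1], [0, 0, 0, -12, 79, 0, 1], [0, 0, 0, -12, 79, 0, 1]]])

```text
time: 3.82
tcp_pos: [0.6221, 0.0343, 0.0306]
tcp_rot: [-0.0, 0.652, 0.758, -0.0]
contact_force: [0.5, -0.1, -0.5]
gripper_width: -0.0001
finger_force: 0.0
```

move_arm(series=[[[0, 0, 0, -1, 4, 0, 1], [0, 0, 0, -1, 8, 0, 1], [0, 0, 0, -2, 10, 0, 1], [0, 0, 0, -2, 11, 0, 1], [0, 0, 0, -2, 12, 0, 1], [0, 0, 0, -2, 12, 0, 1]]])

```text
time: 4.58
tcp_pos: [0.6205, 0.0456, 0.0309]
tcp_rot: [-0.0, 0.652, 0.758, 0.0]
contact_force: [0.0, -0.4, 0.7]
gripper_width: 0.0001
finger_force: 0.0
```

move_arm(series=[[[0, 0, 0, 0, 1, 0, 1], [0, 0, 0, 0, 2, 0, 1], [0, 0, 0, 0, 3, 0, 1], [0, 0, 0, 0, 3, 0, 1]]])

```text
time: 5.08
tcp_pos: [0.6205, 0.0486, 0.0309]
tcp_rot: [-0.0, 0.652, 0.758, 0.0]
contact_force: [-0.2, -0.4, 1.1]
gripper_width: -0.0002
finger_force: 0.1
```

move_arm(series=[[[0, 0, 0, 0, 1, 0, 1], [0, 0, 0, 0, 2, 0, 1], [0, 0, 0, 0, 3, 0, 1], [0, 0, 0, 0, 3, 0, 1]]])

```text
time: 5.58
tcp_pos: [0.6207, 0.0495, 0.031]
tcp_rot: [0.001, 0.652, 0.758, -0.001]
contact_force: [1.0, -7.8, -0.3]
gripper_width: 0.0
finger_force: 4.2
```

move_arm(series=[[[0, 0, 0, 2, -15, 0, 1], [0, 0, 0, 6, -40, 0, 1], [0, 0, 0, 6, -40, 60, 1], [0, 0, 0, 6, -40, 120, 1], [0, 0, -10, 6, -60, 170, -1], [0, 0, -20, 0, -120, 170, -1], [0, 0, -30, -5, -180, 170, -1], [0, 0, -40, -5, -240, 170, -1], [0, 0, -50, -5, -290, 170, -1], [0, 0, -60, -5, -321, 170, -1]]])

```text
time: 6.82
tcp_pos: [0.615, -0.2722, 0.2008]
tcp_rot: [-0.0, 0.945, 0.327, 0.0]
contact_force: [0.1, 0.1, 0.5]
gripper_width: 0.0855
finger_force: 0.0
```

move_arm(series=[[[0, 0, -10, 0, 0, 0, -1], [0, 0, -20, 0, 0, 0, -1], [0, 0, -30, 0, 0, 0, -1], [0, 0, -30, 0, 0, 0, -1]]])

```text
time: 7.32
tcp_pos: [0.6153, -0.2697, 0.2007]
tcp_rot: [-0.0, 0.997, 0.076, 0.0]
contact_force: [0.2, -0.1, 0.8]
gripper_width: 0.0854
finger_force: 0.0
```

```bash
python3 - <<'E'
from h import *
im=[]
for n,(x,y) in(("top",(165,115)),("side",(200,110))):
    a=bot.camera(n)[:,:,::-1];cv2.imwrite(n+"1raw.png",a)
    w,h=(190,100) if n=="top" else (190,180)
    im.append(cv2.resize(a[y:y+h,x:x+w],None,fx=4 if n=="top" else 3,fy=4 if n=="top" else 3,interpolation=cv2.INTER_CUBIC))
cv2.imwrite("pics/p2.png",im[1])
s=bot.state();print(s['tcp_pos'],s['tcp_rot'],s['qpos'])
E
```

```text
[ 0.61538634 -0.26957657  0.20078109] [-2.02560354e-04  9.97073552e-01  7.64479564e-02  4.22854427e-05] [-4.92905608e-01  1.90467020e-01  1.62754153e+00  3.98905934e-04
  1.32373132e+00  9.24747898e-01]
```

View pics/p2.png

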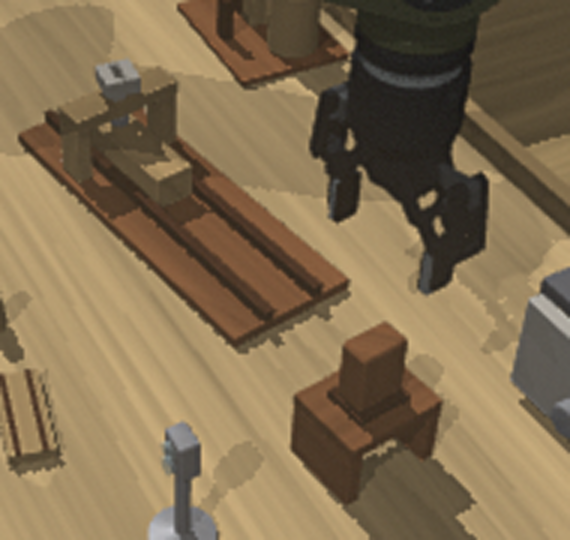

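Side view: the block is now under the portal (150,170). The open gripper hovers over the driver, whose handle top is at (375,345). Descending to grasp.

move_arm(series=[[[0, 0, 0, 0, 0, -50, -1], [0, 0, 0, 0, 0, -95, -1], [0, 0, 0, 0, 0, -117, -1], [0, 0, 0, 0, 0, -117, -1], [0, 0, 0, 0, 0, -117, 1], [0, 0, 0, 0, 0, -117, 1], [0, 0, 0, 0, 0, -117, 1], [0, 0, 0, 0, 0, -117, 1], [0, 0, 0, 0, 0, -117, 1]]])

```text
time: 8.55
tcp_pos: [0.6163, -0.27, 0.0855]
tcp_rot: [0.001, 0.997, 0.075, 0.001]
contact_force: [0.2, -0.9, 5.6]
gripper_width: 0.0272
finger_force: 59.7
```

move_arm(series=[[[0, 0, 0, 0, 0, 30, 1], [0, 0, 0, 0, 0, 80, 1], [0, 0, 0, 0, 0, 135, 1], [0, 0, 10, 0, 50, 140, 1], [0, 0, 20, 0, 110, 140, 1], [0, 0, 30, -4, 170, 140, 1], [0, 0, 40, -6, 230, 140, 1], [0, 0, 50, -8, 290, 140, 1], [0, 0, 60, -10, 350, 140, 1], [0, 0, 70, -11, 395, 140, 1]]])

```text
time: 9.8
tcp_pos: [0.6034, 0.1279, 0.2229]
tcp_rot: [-0.001, 0.771, 0.636, -0.001]
contact_force: [-0.5, -0.2, -0.3]
gripper_width: 0.0271
finger_force: 59.4
```

move_arm(series=[[[0, 0, 4.5, 0, 20, 0, 1], [0, 0, 4.5, 0, 26, 0, 1], [0, 0, 4.5, 0, 26, 0, 1], [0, 0, 4.5, 0, 26, 0, 1]]])

```text
time: 10.3
tcp_pos: [0.6045, 0.1504, 0.2236]
tcp_rot: [-0.0, 0.749, 0.663, -0.0]
contact_force: [0.5, 0.3, -1.2]
gripper_width: 0.0271
finger_force: 59.4
```

```bash
python3 - <<'E'
from h import *
a=bot.camera("side")[:,:,::-1];cv2.imwrite("side2raw.png",a)
t=bot.camera("top")[:,:,::-1];cv2.imwrite("top2raw.png",t)
A=cv2.resize(a[90:190,200:275],None,fx=6,fy=6,interpolation=cv2.INTER_CUBIC)
T=cv2.resize(t[110:210,160:235],None,fx=4,fy=4,interpolation=cv2.INTER_CUBIC)
o=np.zeros((600,760,3),np.uint8);o[:,:450]=A;o[:400,455:755]=T
cv2.imwrite("pics/p3.png",o)
s=bot.state();print(s['tcp_pos'],s['tcp_rot'],s['gripper_width'])
E
```

```text
[0.60456855 0.1504984  0.22380953] [ 2.52035946e-05  7.48824979e-01  6.62767787e-01 -1.02609858e-04] 0.026907799850085363
```

View pics/p3.png

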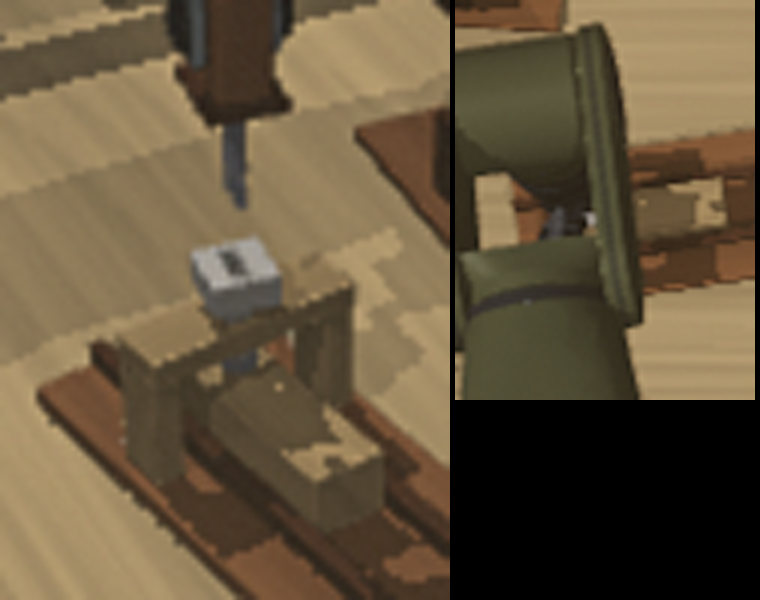

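The blade tip is at crop (238,205) above the head's recess at (235,263). The block is home under the portal. Comparing the two at their known heights cancels the calibration bias.

```bash
python3 - <<'E'
from h import *
S=lambda p:(np.array(p,float)+.5)/6-.5+[200,90]
a=cv2.imread("side2raw.png"); hsv=cv2.cvtColor(a,cv2.COLOR_BGR2HSV)
# top face of head: brightest low-saturation
g=a.mean(2); m=((hsv[...,1]<40)&(g>135)).astype(np.uint8); r=np.zeros_like(m); r[125:150,225:255]=1; m*=r
m=cv2.morphologyEx(m,cv2.MORPH_CLOSE,np.ones((5,5)))
cs,_=cv2.findContours(m,cv2.RETR_EXTERNAL,cv2.CHAIN_APPROX_NONE);c=max(cs,key=cv2.contourArea)[:,0].astype(float)
q=cv2.minAreaRect((onz("side",c,.110)*1e3).astype(np.float32));print("face",q)
mm=cv2.moments(m,True);cen=(mm['m10']/mm['m00'],mm['m01']/mm['m00']);print(cen,onz("side",cen,.110))
print(g[126:146,229:250].astype(int))
print("blade");print(g[108:128,232:246].astype(int))
# projected centre of expected tip and of head
def proj(p):
    c=C["side"];E=np.array(c['extrinsics']);v=E[:3,:3]@p+E[:3,3];return c['fx']*v[0]/v[2]+c['cx'],c['fy']*v[1]/v[2]+c['cy']
print("tip exp",proj([.6045,.1505,.1483]),"head exp",proj([.6045,.1505,.110]))
print("tip edge ends exp",[np.round(proj([.6045+s*.011*np.cos(np.radians(83)),.1505+s*.011*np.sin(np.radians(83)),.1483]),1) for s in(1,-1)])
print("blade ends seen->",onz("side",S([(228,203),(246,207)]),.1483))
E
```

```text
face ((605.0755004882812, 154.70343017578125), (31.244306564331055, 31.487937927246094), 85.7908935546875)
(238.64864864864865, 133.47297297297297) [[0.604956   0.15452235]]
[[111 110 111 115 118 113 111 113 112 112 113 111 111 115 120 122 122 124
  122 119 118]
 [114 111 110 111 116 116 113 111 111 114 112 112 111 114 117 121 123 124
  122 121 120]
 [115 114 111 110 111 116 117 111 109 112 110 110 111 113 113 116 121 121
  124 123 120]
 [116 114 112 110 108 112 115 115 113 111 112 115 125 134 115 113 119 122
  123 123 123]
 [117 116 114 112 110 110 118 120 135 135 148 158 160 159 136 114 116 120
  121 123 123]
 [114 115 115 128 136 139 158 137 139 130 141 161 160 161 157 125 116 118
  119 121 125]
 [113 113 113 157 161 161 160 122  80  82 115 151 161 160 158 135 115 116
  119 122 123]
 [114 113 106 126 162 161 161 156  94  71  78 120 158 160 160 157 135 114
  117 122 121]
 [116 115 104  95 158 161 161 160 124  68  74 104 150 160 161 162 160 114
  102 114 117]
 [115 115 107  86 126 159 162 163 158  91  88  91 125 152 160 163 161 129
  102 102 116]
 [114 117 114  86  89 126 162 163 16
[... 1620 characters left out ...]
19 122]
 [111 113 114 114 113  92  67  62  69 105 122 120 118 119]
 [111 112 112 113 113 111  92  64  66 104 122 122 120 118]
 [111 111 112 114 115 114 101  67  66 101 123 122 123 121]
 [116 111 111 113 113 114 112  88  77 105 123 121 122 122]
 [119 114 110 111 113 114 113 111 108 115 121 121 123 122]
 [115 118 113 111 113 112 112 113 111 111 115 120 122 122]
 [111 116 116 113 111 111 114 112 112 111 114 117 121 123]]
tip exp (np.float64(238.73953502266914), np.float64(122.77134594518479)) head exp (np.float64(239.1112277924364), np.float64(134.2397829487295))
tip edge ends exp [array([237.5, 120.7]), array([240. , 124.9])]
blade ends seen-> [[0.60028126 0.14905106]
 [0.60623799 0.14227385]]
```

move_arm(series=[[[0, 0, 1, 0, 2, -15, 1], [0, 0, 1, 0, 2, -30, 1], [0, 0, 1, 0, 2, -34, 1], [0, 0, 1, 0, 2, -37, 1], [0, 0, 1, 0, 2, -39, 1], [0, 0, 1, 0, 2, -41, 1], [0, 0, 1, 0, 2, -42, 1], [0, 0, 1, 0, 2, -42, 1]]])

```text
time: 11.4
tcp_pos: [0.6045, 0.1536, 0.182]
tcp_rot: [0.0, 0.742, 0.67, 0.0]
contact_force: [0.3, -0.9, -0.5]
gripper_width: 0.0268
finger_force: 59.4
```

move_arm(series=[[[0, 0, 0, 0, 0, -2, 1], [0, 0, 0, 0, 0, -3, 1], [0, 0, 0, 0, 0, -4, 1], [0, 0, 0, 0, 0, -5, 1], [0, 0, 0, 0, 0, -6, 1], [0, 0, 0, 0, 0, -6, 1]]])

```text
time: 12.15
tcp_pos: [0.6044, 0.1535, 0.1757]
tcp_rot: [-0.0, 0.742, 0.67, -0.0]
contact_force: [-0.9, 0.7, -1.7]
gripper_width: 0.027
finger_force: 59.4
```

move_arm(series=[[[0, 0, 0, 0, 0, -1, 1], [0, 0, 0, 0, 0, -1.5, 1], [0, 0, 0, 0, 0, -2, 1], [0, 0, 0, 0, 0, -2.5, 1], [0, 0, 0, 0, 0, -2.5, 1]]])

```text
time: 12.78
tcp_pos: [0.6047, 0.1536, 0.1744]
tcp_rot: [0.0, 0.742, 0.67, 0.0]
contact_force: [-2.6, -0.6, 5.6]
gripper_width: 0.0273
finger_force: 60.2
```

move_arm(series=[[[0, 0, -4, 0, 0, 1, 1], [0, 0, -8, 0, 0, 1, 1], [0, 0, -14, 0, 0, 1, 1], [0, 0, -20, 0, 0, 0.5, 1], [0, 0, -26, 0, 0, 0, 1], [0, 0, -32, 0, 0, 0, 1], [0, 0, -38, 0, 0, -0.5, 1], [0, 0, -44, 0, 0, -1, 1], [0, 0, -50, 0, 0, -1.5, 1], [0, 0, -50, 0, 0, -1.5, 1]]])

```text
time: 14.02
tcp_pos: [0.6052, 0.1534, 0.1723]
tcp_rot: [0.0, 0.956, 0.294, 0.001]
contact_force: [1.7, -1.1, 2.6]
gripper_width: 0.0273
finger_force: 59.8
```

```bash
python3 - <<'E'
from h import *
a=bot.camera("side")[:,:,::-1];cv2.imwrite("side3raw.png",a)
s=bot.state();print(s['tcp_pos'],s['tcp_rot'],s['torque'],s['contact_force'])
cv2.imwrite("pics/p4.png",cv2.resize(a[90:170,205:285],None,fx=7,fy=7,interpolation=cv2.INTER_CUBIC))
E
```

```text
[0.6051397  0.15336634 0.17227737] [3.70752815e-04 9.55732600e-01 2.94235038e-01 8.95322107e-04] [-0.19697599 -0.27499355  0.00994345] [ 0.68560855 -0.78058862  1.95985458]
```

View pics/p4.png

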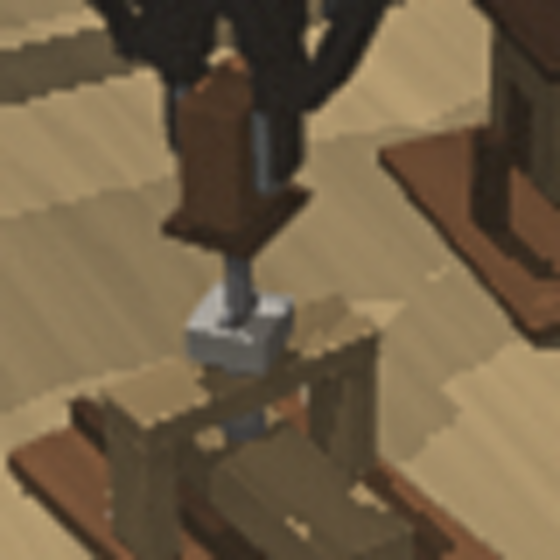

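The head (crop 240,325) turned along with the seated driver. Continuing the turn.

move_arm(series=[[[0, 0, -7, 0, 0, -0.5, 1], [0, 0, -14, 0, 0, -1, 1], [0, 0, -21, 0, 0, -1, 1], [0, 0, -28, 0, 0, -1.5, 1], [0, 0, -35, 0, 0, -2, 1], [0, 0, -42, 0, 0, -2.5, 1], [0, 0, -48, 0, 0, -2.5, 1], [0, 0, -54, 0, 0, -3, 1], [0, 0, -57, 0, 0, -3, 1], [0, 0, -57, 0, 0, -3, 1]]])

```text
time: 15.32
tcp_pos: [0.6052, 0.1525, 0.1691]
tcp_rot: [0.001, 0.98, -0.197, 0.001]
contact_force: [2.2, -3.4, 2.4]
gripper_width: 0.0275
finger_force: 59.8
```

move_arm(series=[[[0, 0, 4, 0, 0, 0, 1], [0, 0, 7, 0, 0, 0, 1], [0, 0, 7, 0, 0, -1, 1], [0, 0, 7, 0, 0, -2, 1], [0, 0, 7, 0, 0, -2.5, 1], [0, 0, 7, 0, 0, -2.5, 1]]])

```text
time: 16.08
tcp_pos: [0.6051, 0.1535, 0.1689]
tcp_rot: [-0.0, 0.99, -0.138, 0.001]
contact_force: [-2.7, -3.4, 10.0]
gripper_width: 0.0276
finger_force: 60.9
```

move_arm(series=[[[0, 0, 0, 0, 0, 2, 1], [0, 0, 0, 0, 0, 8, 1], [0, 0, 0, 0, 0, 16, 1], [0, 0, 0, 0, 0, 50, 1], [0, 0, 0, 0, -60, 70, 1], [0, 0, 0, 0, -120, 70, 1], [0, 0, 0, 2, -180, 70, 1], [0, 0, 0, 4, -240, 70, 1], [0, 0, 0, 4, -300, 70, 1]]])

```text
time: 17.2
tcp_pos: [0.6081, -0.1477, 0.2363]
tcp_rot: [-0.001, 0.99, -0.138, -0.0]
contact_force: [1.3, -0.1, -1.8]
gripper_width: 0.0272
finger_force: 59.7
```

```bash
python3 - <<'E'
from h import *
a=bot.camera("side")[:,:,::-1];cv2.imwrite("side4raw.png",a)
t=bot.camera("top")[:,:,::-1];cv2.imwrite("top4raw.png",t)
for n,im,z,roi in(("side",a,.1045,(122,150,225,255)),("top",t,.1045,(140,180,185,212))):
    hsv=cv2.cvtColor(np.ascontiguousarray(im),cv2.COLOR_BGR2HSV); m=((hsv[...,1]<40)&(hsv[...,2]>(137 if n=="side" else 100))).astype(np.uint8); r=np.zeros_like(m); r[roi[0]:roi[1],roi[2]:roi[3]]=1; m=cv2.morphologyEx(m*r,cv2.MORPH_CLOSE,np.ones((5,5)))
    c=max(cv2.findContours(m,cv2.RETR_EXTERNAL,cv2.CHAIN_APPROX_NONE)[0],key=cv2.contourArea)[:,0].astype(float)
    print(n,cv2.minAreaRect((onz(n,c,z)*1e3).astype(np.float32)))
A=cv2.resize(a[110:190,205:285],None,fx=7,fy=7,interpolation=cv2.INTER_CUBIC)
T=cv2.resize(t[145:185,180:210],None,fx=7,fy=7,interpolation=cv2.INTER_CUBIC)
o=np.zeros((560,780,3),np.uint8);o[:,:560]=A;o[:280,565:775]=T
cv2.imwrite("pics/p5.png",o)
s=bot.state();print(s['tcp_pos'],s['tcp_rot'])
E
```

```text
side ((605.5010375976562, 155.06600952148438), (31.040607452392578, 32.16149139404297), 75.96038055419922)
top ((604.2684326171875, 151.4854278564453), (32.760520935058594, 33.6945915222168), 77.30370330810547)
[ 0.60783442 -0.15119389  0.23605755] [ 2.72768543e-04  9.89993492e-01 -1.41112145e-01 -4.15852515e-04]
```

View pics/p5.png

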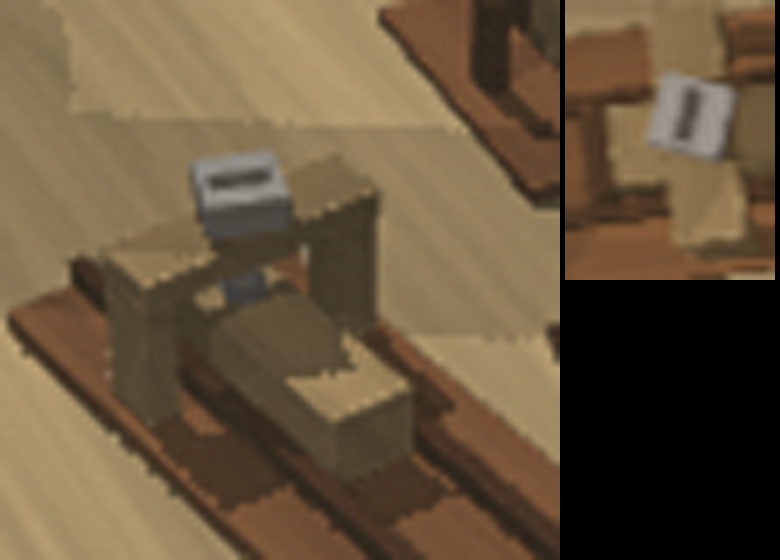

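The head recess now points about −13° in world (near 202° of screw turn, roughly 1.2–1.5 mm of foot press), and the block is still home. Returning the driver.

move_arm(series=[[[0, 0, 8, 8, -40, 0, 1], [0, 0, 16, 8, -90, 0, 1], [0, 0, 25, 8, -119, 0, 1], [0, 0, 25, 8, -119, 0, 1], [0, 0, 25, 8, -119, 0, 1]]])

```text
time: 17.92
tcp_pos: [0.6165, -0.2641, 0.236]
tcp_rot: [-0.001, 0.997, 0.079, -0.0]
contact_force: [0.4, 0.3, -1.5]
gripper_width: 0.0271
finger_force: 59.8
```

move_arm(series=[[[0, 0, 0, 0, -4, -50, 1], [0, 0, 0, 0, -4, -75, 1], [0, 0, 0, 0, -4, -75, 1], [0, 0, 0, 0, -4, -75, 1]]])

```text
time: 18.42
tcp_pos: [0.6174, -0.2688, 0.1631]
tcp_rot: [0.0, 0.997, 0.08, 0.001]
contact_force: [0.3, 0.1, -1.0]
gripper_width: 0.0272
finger_force: 59.8
```

move_arm(series=[[[0, 0, 0, -1, -1, -15, 1], [0, 0, 0, -1, -1, -30, 1], [0, 0, 0, -1, -1, -45, 1], [0, 0, 0, -1, -1, -60, 1], [0, 0, 0, -1, -1, -70, 1], [0, 0, 0, -1, -1, -74, 1], [0, 0, 0, -1, -1, -76, 1], [0, 0, 0, -1, -1, -76, 1]]])

```text
time: 19.42
tcp_pos: [0.6159, -0.2707, 0.086]
tcp_rot: [0.0, 0.997, 0.08, 0.0]
contact_force: [1.2, 0.7, -1.7]
gripper_width: 0.0272
finger_force: 60.0
```

move_arm(series=[[[0, 0, 0, 0, 0, -1, 1], [0, 0, 0, 0, 0, -1, 1], [0, 0, 0, 0, 0, -1, -1], [0, 0, 0, 0, 0, -1, -1], [0, 0, 0, 0, 0, -1, -1], [0, 0, 0, 0, 0, -1, -1], [0, 0, 0, 0, 0, 40, -1], [0, 0, 0, 0, 0, 90, -1], [0, 0, 0, 0, 0, 140, -1], [0, 0, 0, 0, 0, 140, -1]]])

```text
time: 20.68
tcp_pos: [0.6181, -0.2719, 0.2324]
tcp_rot: [0.003, 0.997, 0.08, 0.005]
contact_force: [0.3, 0.6, -0.7]
gripper_width: 0.0853
finger_force: 0.0
```

```bash
python3 - <<'E'
from h import *
a=bot.camera("side")[:,:,::-1]
cv2.imwrite("pics/p6.png",cv2.resize(a[100:290,200:390],None,fx=3,fy=3,interpolation=cv2.INTER_CUBIC))
E
```

```text
(no output)
```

View pics/p6.png

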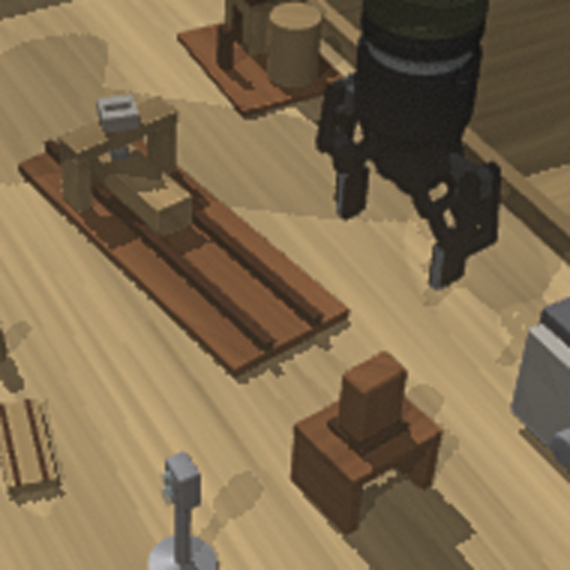

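The driver stands upright in its stand (375,400), the block is home, and the arm is clear of everything. Handing in.

```bash
python3 -c "
from workcell import bot
print(bot.job_done())"
```

```text
the job is handed in; nothing more can be done
None
```

I handed the job in at about 21 s: block home against the buffer, screw turned with the driver to about 3.55 rad (an estimated 1.2–1.5 mm of foot lift, from the head's angle and height), and driver back upright in its stand; the hand-in returned no verdict.

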